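# Shut the tagged slip valve under its sliding cover

### The job

Push the cover of the white valve box sideways along its guides, to the robot's left, until the hatch with the two valves is completely open and the cover is home at its stop. Then push the lever with the round head a quarter turn clockwise to its stop, so that its valve is shut, and move clear. Only push with the fingers: do not pick up or tip the cover, and leave the plain lever and all the pottery and tools around the box as they are.

Things in the scene. Friction and masses are not known exactly. Their poses are not given: they have to be found in the camera images.
- box: White valve box fixed to the bench, 214 (x) x 560 (y) x 98 mm tall. Origin: centre of its underside, on the bench. Its x points away from the robot across the box, y along the box to the robot's left, z up; yaw up to 0.3 rad either way. Half y<0: open hatch with two valves; half y>0: flat closed deck at z 85. Guides and end stops round the top, inner faces at x +-97, y +-275, top at z 98.
- hatch (a point): Centre of the hatch's mouth, at z 85 mm: box frame x 0, y -135. The hatch spans x -80 to 80, y -270 to 0, and goes down to a floor at z 8. In it two valves stand side by side, axes at x 45 and y -200 or y -85, on copper pipes along x (pipe tops at z 39, valve bodies up to z 45, stems of 16 mm above).
- cover: Loose flat aluminium cover, 190 (x) x 260 (y) x 8 mm, 0.5 to 1 kg, lying on the box at z 85 between the guides (2 mm play each side), hiding the hatch at the start. It slides along the box's y; dry friction of a few N holds it. Origin: centre of its underside, axes as the box's. At the stop on the deck side its origin is at y 145 in the box's frame.
- cover_rib (a point): Centre of the black upright rib on the middle of the cover, to push against: 110 mm long across the box (x), 18 thick (y), 30 tall (from z 93 to z 123 of the box).
- tagged_lever (a joint): Angle (rad) of the lever of the tagged valve: 0 = open, lever in line with its pipe and pointing along the box's -x (towards the robot); it turns clockwise seen from above, towards the box's +y, to its hard stop at 1.571 = shut, lever across the pipe. It starts between 0 and 0.3, stays where it is left, and needs about 0.12 N m to turn.
- tagged_hub (a point): Point on the upright turning axis of the tagged lever, at mid-height of the lever (z 62 of the box). The valve is in either of the two places.
- tagged_head (a point): Centre of the round flat tag head, 34 across and 16 tall (z 54 to 70 of the box), at the end of the tagged lever, 61 from its turning axis. The lever bar is 14 wide and 12 tall (z 56 to 68) and reaches 78 from the axis; only this lever has a round head.
- plain_head (a point): Point on the plain lever, 61 from its turning axis, at its mid-height (z 62 of the box). It is a straight dark bar, 14 wide and 12 tall, reaching 78 from its axis, with no round head; it starts between 0 and 0.3 rad from in line with its pipe, turning the same way as the other.
- candlestick_a: Bystander: white unglazed turned candlestick, 160 tall, foot 60 across, standing behind the box (mm); origin at the centre of its underside.
- candlestick_b: Bystander: shorter white candlestick, 130 tall, foot 60 across, standing behind the box (mm); origin at the centre of its underside.
- glaze_jar: Bystander: small glass jar with a white lid, 52 across, 75 tall, standing between the two copper pipes behind the box (mm); origin at the centre of its underside.
- bowl: Bystander: blue plastic bowl, 110 across, 50 tall, in front of the box (mm); origin at the centre of its underside.
- plaster_block: Bystander: small two-piece plaster mould, 65 x 90 x 49 tall, in front of the box (mm); origin at the centre of its underside.
- cup: Bystander: terracotta cup, 64 across, 65 tall, behind the box beside a copper pipe (mm); origin at the centre of its underside.
- brush: Bystander: flat brush 150 long, lying in front of the box (mm); origin near its middle.

How it is judged:
By the outcome, as a careful person would: the job done as asked, in the order asked, and still so for the second after the job is handed in, with the robot touching nothing.
It also fails if it takes over 58 s, if anything falls off the work surface, if the arm or the gripper's body presses on something with over 40 N, if the wrist force passes 120 N, or if a joint passes its speed limit or range.

### The arm

A 6-joint arm with a two-finger parallel gripper is mounted at the origin on the work surface. World frame = base frame: x ahead of the robot, y to its left, z up, the work surface at z = 0. Lengths are in mm, angles in degrees, forces in N, time in s.
With the tool pointing down it reaches from about 300 to 850 mm from the base axis. Payload 4.2 kg.
Tool frame: the origin (TCP) lies midway between the tips of the shut fingers; the grasp point (between the pads) lies 19 mm behind it; z points along the fingers, y is the direction in which the jaws open and shut (so a half turn about z gives the same grasp; the last joint's range is limited). The gripper opens to 91 mm and grips with 3 to 60 N. Pads are 32 mm wide; open, the fingers measure 118 mm over their backs; the gripper's body (76 mm by 178 mm) begins 60 mm behind the grasp point.
Start: joints at [63.083, 18.312, 89.639, -0, 72.044, -1.146], TCP at [250.006, 517.822, 213.976] pointing down, gripper open.
Joint ranges: [-177.97, 177.97], [-48.28, 115.42], [12.27, 149.76], [-77.06, 257.06], [2.81, 150.46], [-146.56, 146.56]. Speed limits (degrees/s): [147.25, 147.25, 180, 180, 180, 180].

### API

Orientations are given as [roll, pitch, yaw] about the fixed x, y, z axes, in that order (R = Rz(yaw) Ry(pitch) Rx(roll)).
In Python, from workcell import env gives the robot as it stands.
- The arm moves only by the shell command python3 -m jog 'ROWS' [FORCE]. ROWS is JSON, a list of rows, each an object of numbers: "dx", "dy", "dz": the shift along the world's x, y, z in m; "wx", "wy", "wz": the turn, a rotation vector about the world's x, y, z in rad; "grip": the gripper's target within -1 to 1 (shut at 1, half-way at 0, fully open at -1). In form: [{"dx": .., "dy": .., "dz": .., "wx": .., "wy": .., "wz": .., "grip": ..}, ...]. A call has 1 to 10 rows; each row shifts and turns the commanded pose from where the row before left it; what a row does not reach is not made up. A row lasts 1/10 s, in which the tool goes at most 50 mm and 8.59 degrees, less where a joint would pass 70% of its speed; a pose out of reach is approached as far as the arm can. A call with a gripper value outside its range is refused whole. The fingers move at their own pace and stop on an object; FORCE is the grip in N (left out, the last holds). Time passes only in rows, so rows that do not move let the fingers close. It gives the time, the measured TCP pose, the force and the opening at its end, in the units of the state.
- env.state(): the state, without advancing time (a new reading comes with each control period).
- env.grab_frame(name): name is "side" or "top" or "wrist"; returns the picture (480x640x3 uint8, red, green, blue); there is no depth.
- env.get_calibration(name): a dict with "fx", "fy", "cx", "cy" (pixels), "R" (3x3) and "t" (3): a world point X has camera coordinates R X + t. Camera axes: x right, y down, z forward; pixel columns grow to the right and rows downward; lengths in mm; the calibration is good to about 2 mm. The wrist camera is an equidistant fisheye: a pixel r from the principal point sees the ray r / f radians off the axis. A picture is of the moment at which its call begins: read the wrist's pose just before it. get_calibration takes no time and is no camera call; for the wrist camera it gives the pose at the moment of the call.
- env.job_done(): hands the job in, once; it reports no verdict.
The state is a dict: "time_s": time; "qpos": joint angles; "qvel": joint speeds; "effort": joint torques, N m; "ee_pos": TCP position; "ee_rot": TCP orientation; "force": force on the tool from outside, world axes, zero at the start; "torque": the same for the moment, N m; "gripper_width": finger opening in mm.
Only numpy, scipy, OpenCV 4.12 (cv2) and the standard library are available. Lean on these libraries where they do the work, as an engineer would, in place of code of your own. Each camera call takes 0.05 s, during which the arm holds its last target. There are 200 camera calls.

## Working session

There is one attempt and no reset: what is moved stays moved. The work goes in short steps, Python scripts to look and compute and a shell command to move; the robot and the scene stay as the last step left them, time stands still between calls to the robot, and variables do not carry over. Pictures are saved under pics/ and viewed, about 8 in all and at most 12, crops included, and the job is handed in when it is done.

```bash
mkdir -p pics; ls
python3 - <<'E'
from workcell import env
import cv2
print(env.state())
for n in("top","side"):
    c=env.get_calibration(n);print(n,c)
    cv2.imwrite(f"pics/{n}0.png",env.grab_frame(n)[:,:,::-1])
E
```

```text
pics
{'time_s': 0.0, 'qpos': array([ 6.30848929e+01,  1.83512234e+01,  8.97065608e+01,  1.15361329e-03,
        7.20448649e+01, -1.14878067e+00]), 'qvel': array([ 0.00269316,  0.00495635,  0.01224796, -0.07637038, -0.06978623,
       -0.02073149]), 'effort': array([-2.85108035e-03, -4.12466955e+01, -2.31970721e+01,  7.23766373e-02,
        4.60231828e-02, -1.67241042e-04]), 'ee_pos': array([249.74022704, 517.36239051, 213.12343405]), 'ee_rot': array([-1.79897394e+02, -3.15454703e-03,  1.54233314e+02]), 'force': array([-0.57922199,  0.50672172, -0.03894041]), 'torque': array([ 0.00438494,  0.0050105 , -0.04265036]), 'gripper_width': 91.18375156796462}
top {'fx': 608.9155133283431, 'fy': 608.9155133283431, 'cx': 323.34124845275886, 'cy': 235.64837636011683, 'R': array([[-0.00511755, -0.99996198, -0.0070607 ],
       [-0.99962651,  0.00530513, -0.0268085 ],
       [ 0.02684494,  0.00692087, -0.99961565]]), 't': array([  25.2900116 ,  556.54398472, 1051.84169734])}
side {'fx': 618.460049280907, 'fy': 618.460049280907, 'cx': 323.76231805967745, 'cy': 243.74889684012118, 'R': array([[-0.97301957, -0.2294118 ,  0.02455913],
       [-0.14427088,  0.52190499, -0.84071463],
       [ 0.18005232, -0.82157495, -0.54092121]]), 't': array([540.52388282, 141.83691081, 844.73537114])}
```

View pics/top0.png

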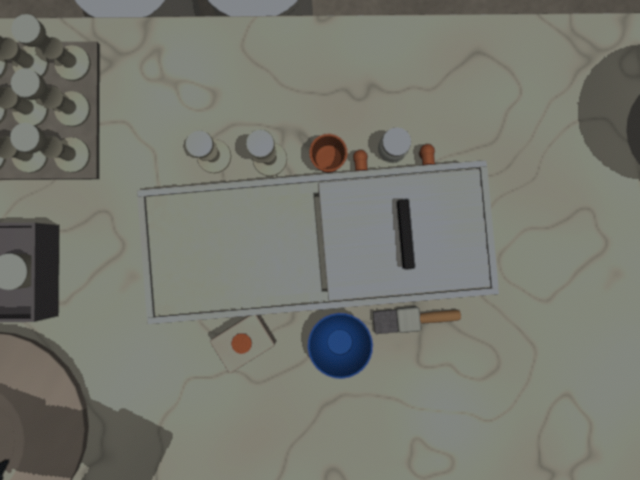

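View pics/side0.png

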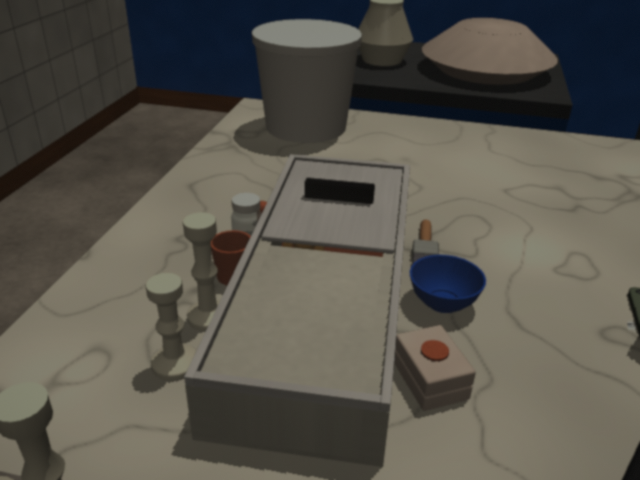

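The top view shows the box's outer rim corners at about (141,190), (486,164), (497,293) and (150,321). The rib's top runs from (404,200) to (408,268). In the side view the cover lies at the far (-y) end.

```bash
cat > h.py <<'E'
import numpy as np
from workcell import env
def ray(n,u,v,z,c=None):
    c=c or env.get_calibration(n)
    x=np.array([(u-c['cx'])/c['fx'],(v-c['cy'])/c['fy'],1])
    if n=="wrist":
        r=np.hypot(x[0],x[1]);x=np.array([x[0]/r*np.sin(r),x[1]/r*np.sin(r),np.cos(r)])
    R=np.array(c['R']);o=-R.T@c['t'];d=R.T@x
    return o+d*(z-o[2])/d[2]
def fit(P,W): # rigid 2D local->world
    P=np.array(P,float);W=np.array(W)[:,:2];a=P-P.mean(0);b=W-W.mean(0)
    yaw=np.arctan2((a[:,0]*b[:,1]-a[:,1]*b[:,0]).sum(),(a*b).sum())
    c,s=np.cos(yaw),np.sin(yaw);R=np.array([[c,-s],[s,c]])
    t=W.mean(0)-R@P.mean(0);return yaw,t,R,W-(P@R.T+t)
E
python3 - <<'E'
from h import *
np.set_printoptions(precision=1,suppress=True)
L=[(107,280),(107,-280),(-107,-280),(-107,280)]
px=[(141,190),(486,164),(497,293),(150,321)]
W=[ray("top",*p,98) for p in px]
yaw,t,R,e=fit(L,W);print(yaw,t,e)
for p in [(404,200),(408,268)]: print(R.T@(ray("top",*p,123)[:2]-t))
for n,p,z in [("bowl",(340,345),50),("brush",(395,320),10),("plaster",(242,343),49),("jar",(396,141),75),("cup",(329,150),65),("ca",(199,145),160),("cb",(260,144),130)]:
    print(n,R.T@(ray("top",*p,z)[:2]-t))
for n,p in [("far",(0,-280)),("hatchctr",(0,-135)),("rib",(0,-135)),("ribEnd",(0,145)),("pushstart",(0,-190))]: print(n,R@np.array(p)+t)
E
```

```text
0.07253937407169585 [544.4  29.9] [[-2.1 -4.2]
 [-4.4  3.6]
 [ 3.9  4.2]
 [ 2.6 -3.6]]
[  53.9 -138. ]
[ -51.6 -135.6]
bowl [-172.9  -22.1]
brush [-143.4 -120.6]
plaster [-157.3  140.3]
jar [ 154.9 -139.1]
cup [150.4 -29. ]
ca [157.3 165.9]
cb [157.2  77.6]
far [ 564.7 -249.3]
hatchctr [ 554.2 -104.7]
rib [ 554.2 -104.7]
ribEnd [533.9 174.5]
pushstart [ 558.2 -159.6]
```

```bash
python3 -m jog '[{"dx":0.0192,"dy":-0.0417,"wz":-0.1047,"grip":0},{"dx":0.0192,"dy":-0.0417,"wz":-0.1047,"grip":0},{"dx":0.0192,"dy":-0.0417,"wz":-0.1047,"grip":0},{"dx":0.0192,"dy":-0.0417,"wz":-0.1047,"grip":0},{"dx":0.0192,"dy":-0.0417,"wz":-0.1047,"grip":0},{"dx":0.0192,"dy":-0.0417,"wz":-0.1047,"grip":0},{"dx":0.0192,"dy":-0.0417,"wz":-0.1047,"grip":0},{"dx":0.0192,"dy":-0.0417,"wz":-0.1047,"grip":0},{"dx":0.0192,"dy":-0.0417,"wz":-0.1047,"grip":0},{"dx":0.0192,"dy":-0.0417,"wz":-0.1047,"grip":0}]' 20
python3 -m jog '[{"dx":0.0192,"dy":-0.0417},{"dx":0.0192,"dy":-0.0417},{"dx":0.0192,"dy":-0.0417},{"dx":0.0192,"dy":-0.0417},{"dx":0.0192,"dy":-0.0417},{"dx":0.0192,"dy":-0.0417},{},{}]'
```

```text
invalid input
invalid input
```

```bash
python3 -m jog '[{"dx":0.0192,"dy":-0.0417,"dz":0,"wx":0,"wy":0,"wz":-0.1047,"grip":0}]' 20; python3 -m jog '[{"dx":0.0192,"dy":-0.0417,"dz":0,"wx":0,"wy":0,"wz":-0.1047,"grip":0}]'
```

```text
time_s: 0.2
ee_pos: [268.3, 479.0, 213.0]
ee_rot: [179.9, -0.1, 148.3]
force: [1.8, -0.9, -0.1]
gripper_width: 85.8
time_s: 0.3
ee_pos: [288.3, 433.8, 213.1]
ee_rot: [-179.9, 0.0, 142.1]
force: [0.8, 1.2, -0.5]
gripper_width: 78.0
```

```bash
python3 -m jog '[{"dx":0.0192,"dy":-0.0417,"dz":0,"wx":0,"wy":0,"wz":-0.1047,"grip":0},{"dx":0.0192,"dy":-0.0417,"dz":0,"wx":0,"wy":0,"wz":-0.1047,"grip":0},{"dx":0.0192,"dy":-0.0417,"dz":0,"wx":0,"wy":0,"wz":-0.1047,"grip":0},{"dx":0.0192,"dy":-0.0417,"dz":0,"wx":0,"wy":0,"wz":-0.1047,"grip":0},{"dx":0.0192,"dy":-0.0417,"dz":0,"wx":0,"wy":0,"wz":-0.1047,"grip":0},{"dx":0.0192,"dy":-0.0417,"dz":0,"wx":0,"wy":0,"wz":-0.1047,"grip":0},{"dx":0.0192,"dy":-0.0417,"dz":0,"wx":0,"wy":0,"wz":-0.1047,"grip":0},{"dx":0.0192,"dy":-0.0417,"dz":0,"wx":0,"wy":0,"wz":-0.1047,"grip":0}]'
python3 -m jog '[{"dx":0.0192,"dy":-0.0417,"dz":0,"wx":0,"wy":0,"wz":0,"grip":0},{"dx":0.0192,"dy":-0.0417,"dz":0,"wx":0,"wy":0,"wz":0,"grip":0},{"dx":0.0192,"dy":-0.0417,"dz":0,"wx":0,"wy":0,"wz":0,"grip":0},{"dx":0.0192,"dy":-0.0417,"dz":0,"wx":0,"wy":0,"wz":0,"grip":0},{"dx":0.0192,"dy":-0.0417,"dz":0,"wx":0,"wy":0,"wz":0,"grip":0},{"dx":0.0192,"dy":-0.0417,"dz":0,"wx":0,"wy":0,"wz":0,"grip":0},{"dx":0,"dy":0,"dz":0,"wx":0,"wy":0,"wz":0,"grip":0}]'
python3 - <<'E'
from workcell import env
import cv2
cv2.imwrite("pics/w1.png",env.grab_frame("wrist")[:,:,::-1]);s=env.state();print(s['ee_pos'],s['ee_rot'])
E
```

```text
time_s: 1.1
ee_pos: [442.2, 99.0, 213.8]
ee_rot: [-180.0, -0.0, 94.0]
force: [0.1, -0.2, 0.1]
gripper_width: 45.3
time_s: 1.8
ee_pos: [558.9, -154.1, 212.9]
ee_rot: [180.0, 0.1, 94.0]
force: [-0.6, 0.9, -0.7]
gripper_width: 45.6
[ 557.51652499 -151.5187911   212.85457124] [-1.79924499e+02 -2.69227363e-02  9.40305583e+01]
```

View pics/w1.png

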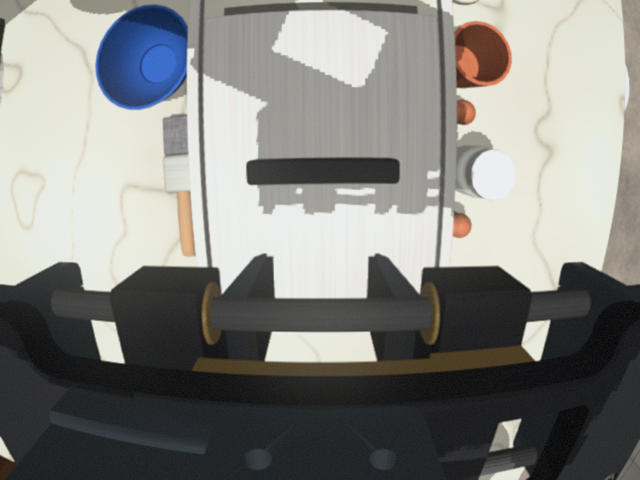

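The wrist view shows the rib ahead of the fingers, with its ends at (247,172) and (400,170), and the guides straddling the fingers evenly. I'll check the rib position and descend.

```bash
python3 - <<'E'
from h import *
for p,z in [((249,160),123),((399,160),123),((249,183),93),((399,184),93),((207,240),98),((448,240),98)]: print(p,ray("wrist",*p,z).round(1))
E
python3 -m jog '[{"dx":0,"dy":0,"dz":-0.03,"wx":0,"wy":0,"wz":0,"grip":0},{"dx":0,"dy":0,"dz":-0.03,"wx":0,"wy":0,"wz":0,"grip":0},{"dx":0,"dy":0,"dz":-0.02,"wx":0,"wy":0,"wz":0,"grip":0},{"dx":0,"dy":0,"dz":-0.02,"wx":0,"wy":0,"wz":0,"grip":0},{"dx":0,"dy":0,"dz":-0.01,"wx":0,"wy":0,"wz":0,"grip":0},{"dx":0,"dy":0,"dz":0,"wx":0,"wy":0,"wz":0,"grip":0}]'
```

```text
(249, 160) [503.6 -94.9 123. ]
(399, 160) [608.9 -87.4 123. ]
(249, 183) [ 498.7 -114.5   93. ]
(399, 184) [ 617.2 -106.9   93. ]
(207, 240) [ 465.8 -162.2   98. ]
(448, 240) [ 663.  -148.4   98. ]
time_s: 2.45
ee_pos: [555.9, -148.1, 102.7]
ee_rot: [-179.8, -0.1, 94.3]
force: [-0.2, -0.9, -0.0]
gripper_width: 45.5
```

```bash
python3 -m jog '[{"dx":-0.0007,"dy":0.008,"dz":0,"wx":0,"wy":0,"wz":0,"grip":0},{"dx":-0.0007,"dy":0.008,"dz":0,"wx":0,"wy":0,"wz":0,"grip":0},{"dx":-0.0007,"dy":0.008,"dz":0,"wx":0,"wy":0,"wz":0,"grip":0},{"dx":-0.0007,"dy":0.008,"dz":0,"wx":0,"wy":0,"wz":0,"grip":0},{"dx":-0.0007,"dy":0.008,"dz":0,"wx":0,"wy":0,"wz":0,"grip":0},{"dx":-0.0007,"dy":0.008,"dz":0,"wx":0,"wy":0,"wz":0,"grip":0}]'
python3 -m jog '[{"dx":-0.0007,"dy":0.01,"dz":0,"wx":0,"wy":0,"wz":0,"grip":0},{"dx":-0.0007,"dy":0.01,"dz":0,"wx":0,"wy":0,"wz":0,"grip":0},{"dx":-0.0007,"dy":0.01,"dz":0,"wx":0,"wy":0,"wz":0,"grip":0},{"dx":-0.0007,"dy":0.01,"dz":0,"wx":0,"wy":0,"wz":0,"grip":0},{"dx":-0.0007,"dy":0.01,"dz":0,"wx":0,"wy":0,"wz":0,"grip":0},{"dx":-0.0007,"dy":0.01,"dz":0,"wx":0,"wy":0,"wz":0,"grip":0},{"dx":-0.0007,"dy":0.01,"dz":0,"wx":0,"wy":0,"wz":0,"grip":0},{"dx":-0.0007,"dy":0.01,"dz":0,"wx":0,"wy":0,"wz":0,"grip":0},{"dx":-0.0007,"dy":0.01,"dz":0,"wx":0,"wy":0,"wz":0,"grip":0},{"dx":-0.0007,"dy":0.01,"dz":0,"wx":0,"wy":0,"wz":0,"grip":0}]'
```

```text
time_s: 3.05
ee_pos: [554.0, -101.6, 105.1]
ee_rot: [179.8, 0.1, 94.3]
force: [-0.6, -4.8, 5.1]
gripper_width: 45.8
time_s: 4.05
ee_pos: [546.5, -1.4, 104.9]
ee_rot: [179.9, 0.1, 94.3]
force: [0.9, -5.8, 4.6]
gripper_width: 45.4
```

Run:
```python
from workcell import env
import cv2
cv2.imwrite("pics/w2.png",env.grab_frame("wrist")[:,:,::-1]);s=env.state();print(s['ee_pos'],s['ee_rot'],s['force'])
```

```text
[5.46058602e+02 4.72270679e-01 1.04647439e+02] [ 1.79932990e+02 -4.71231330e-02  9.42615656e+01] [ 1.56672385 -2.0594741   0.94509814]
```

View pics/w2.png

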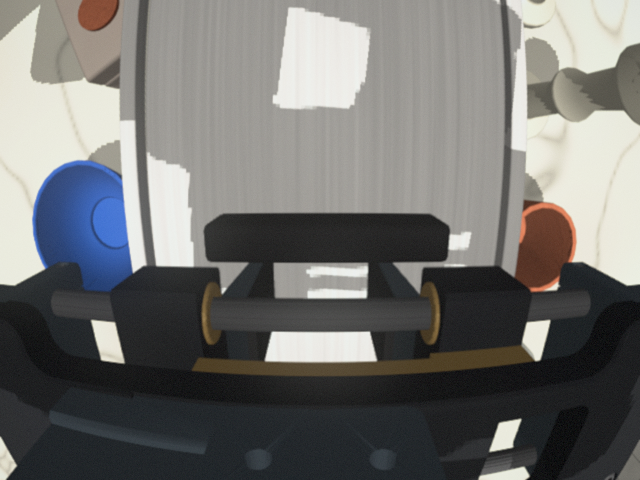

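Both fingers are flat on the rib (205–448, 215–262) and the cover is sliding straight, at about 5 N. I'll keep pushing.

```bash
python3 -m jog '[{"dx":-0.0007,"dy":0.01,"dz":0,"wx":0,"wy":0,"wz":0,"grip":0},{"dx":-0.0007,"dy":0.01,"dz":0,"wx":0,"wy":0,"wz":0,"grip":0},{"dx":-0.0007,"dy":0.01,"dz":0,"wx":0,"wy":0,"wz":0,"grip":0},{"dx":-0.0007,"dy":0.01,"dz":0,"wx":0,"wy":0,"wz":0,"grip":0},{"dx":-0.0007,"dy":0.01,"dz":0,"wx":0,"wy":0,"wz":0,"grip":0},{"dx":-0.0007,"dy":0.01,"dz":0,"wx":0,"wy":0,"wz":0,"grip":0},{"dx":-0.0007,"dy":0.01,"dz":0,"wx":0,"wy":0,"wz":0,"grip":0},{"dx":-0.0007,"dy":0.01,"dz":0,"wx":0,"wy":0,"wz":0,"grip":0},{"dx":-0.0007,"dy":0.01,"dz":0,"wx":0,"wy":0,"wz":0,"grip":0},{"dx":-0.0007,"dy":0.01,"dz":0,"wx":0,"wy":0,"wz":0,"grip":0}]'
python3 -m jog '[{"dx":-0.0006,"dy":0.008,"dz":0,"wx":0,"wy":0,"wz":0,"grip":0},{"dx":-0.0006,"dy":0.008,"dz":0,"wx":0,"wy":0,"wz":0,"grip":0},{"dx":-0.0006,"dy":0.008,"dz":0,"wx":0,"wy":0,"wz":0,"grip":0},{"dx":-0.0004,"dy":0.006,"dz":0,"wx":0,"wy":0,"wz":0,"grip":0},{"dx":-0.0003,"dy":0.004,"dz":0,"wx":0,"wy":0,"wz":0,"grip":0},{"dx":-0.0002,"dy":0.003,"dz":0,"wx":0,"wy":0,"wz":0,"grip":0},{"dx":-0.0002,"dy":0.003,"dz":0,"wx":0,"wy":0,"wz":0,"grip":0},{"dx":-0.0002,"dy":0.002,"dz":0,"wx":0,"wy":0,"wz":0,"grip":0},{"dx":0,"dy":0,"dz":0,"wx":0,"wy":0,"wz":0,"grip":0}]'
```

```text
time_s: 5.1
ee_pos: [538.6, 98.2, 104.4]
ee_rot: [-180.0, 0.1, 94.3]
force: [0.4, -5.4, 4.3]
gripper_width: 45.6
time_s: 6.0
ee_pos: [535.3, 140.3, 104.1]
ee_rot: [-179.9, 0.0, 94.3]
force: [-0.4, -5.0, 2.7]
gripper_width: 45.7
```

Still sliding, so I'll creep until the stop shows in the force.

```bash
python3 -m jog '[{"dx":-0.0001,"dy":0.002,"dz":0,"wx":0,"wy":0,"wz":0,"grip":0},{"dx":-0.0001,"dy":0.002,"dz":0,"wx":0,"wy":0,"wz":0,"grip":0},{"dx":-0.0001,"dy":0.002,"dz":0,"wx":0,"wy":0,"wz":0,"grip":0},{"dx":0,"dy":0,"dz":0,"wx":0,"wy":0,"wz":0,"grip":0}]'
python3 -m jog '[{"dx":-0.0001,"dy":0.002,"dz":0,"wx":0,"wy":0,"wz":0,"grip":0},{"dx":0,"dy":0,"dz":0,"wx":0,"wy":0,"wz":0,"grip":0}]'
python3 -m jog '[{"dx":-0.0001,"dy":0.002,"dz":0,"wx":0,"wy":0,"wz":0,"grip":0},{"dx":0,"dy":0,"dz":0,"wx":0,"wy":0,"wz":0,"grip":0}]'
```

```text
time_s: 6.4
ee_pos: [534.9, 146.1, 104.0]
ee_rot: [-179.9, 0.1, 94.3]
force: [-0.6, -6.1, 3.1]
gripper_width: 45.7
time_s: 6.6
ee_pos: [534.7, 148.0, 104.0]
ee_rot: [-179.9, 0.1, 94.3]
force: [-0.7, -5.9, 4.7]
gripper_width: 45.6
time_s: 6.8
ee_pos: [535.2, 148.3, 104.0]
ee_rot: [-180.0, 0.3, 94.4]
force: [1.0, -10.1, 4.3]
gripper_width: 45.5
```

```bash
python3 -m jog '[{"dx":0,"dy":0.0025,"dz":0,"wx":0,"wy":0,"wz":0,"grip":0},{"dx":0,"dy":0,"dz":0,"wx":0,"wy":0,"wz":0,"grip":0}]'
python3 -m jog '[{"dx":0.0003,"dy":-0.006,"dz":0,"wx":0,"wy":0,"wz":0,"grip":0},{"dx":0.0015,"dy":-0.02,"dz":0,"wx":0,"wy":0,"wz":0,"grip":0},{"dx":0.0015,"dy":-0.02,"dz":0.03,"wx":0,"wy":0,"wz":0,"grip":1},{"dx":0.002,"dy":-0.03,"dz":0.03,"wx":0,"wy":0,"wz":0,"grip":1},{"dx":0.003,"dy":-0.045,"dz":0.02,"wx":0,"wy":0,"wz":0,"grip":1},{"dx":0.003,"dy":-0.045,"dz":0.02,"wx":0,"wy":0,"wz":0,"grip":1},{"dx":0.003,"dy":-0.045,"dz":0,"wx":0,"wy":0,"wz":0,"grip":1},{"dx":0.003,"dy":-0.045,"dz":0,"wx":0,"wy":0,"wz":0,"grip":1},{"dx":0.003,"dy":-0.045,"dz":0,"wx":0,"wy":0,"wz":0,"grip":1},{"dx":0,"dy":0,"dz":0,"wx":0,"wy":0,"wz":0,"grip":1}]'
python3 -m jog '[{"dx":0,"dy":-0.04,"dz":0,"wx":0,"wy":0,"wz":0,"grip":1},{"dx":0,"dy":-0.04,"dz":0,"wx":0,"wy":0,"wz":0,"grip":1},{"dx":0,"dy":-0.01,"dz":0,"wx":0,"wy":0,"wz":0,"grip":1},{"dx":0,"dy":0,"dz":0,"wx":0,"wy":0,"wz":0,"grip":1}]'
python3 - <<'E'
from workcell import env
import cv2
s=env.state();print(s['ee_pos'],s['ee_rot'],s['force'])
c=env.get_calibration("wrist");print(c)
cv2.imwrite("pics/w3.png",env.grab_frame("wrist")[:,:,::-1])
t=env.grab_frame("top")[:,:,::-1]
cv2.imwrite("pics/t3.png",cv2.resize(t[140:350,120:520],(800,420),interpolation=cv2.INTER_CUBIC))
E
```

```text
time_s: 7.0
ee_pos: [535.4, 148.5, 104.1]
ee_rot: [-179.9, 0.5, 94.4]
force: [2.1, -18.2, 5.2]
gripper_width: 45.6
time_s: 8.0
ee_pos: [556.0, -151.7, 203.2]
ee_rot: [180.0, -0.0, 93.9]
force: [0.5, -0.0, -0.0]
gripper_width: 0.4
time_s: 8.4
ee_pos: [555.8, -237.7, 203.2]
ee_rot: [-180.0, -0.1, 94.1]
force: [-0.6, 1.1, 0.2]
gripper_width: 0.4
[ 555.751695   -237.68251554  203.22705038] [-1.79991499e+02 -1.27222665e-01  9.41263831e+01] [-0.60278661  1.11457459  0.1718534 ]
{'fx': 371.64829954431775, 'fy': 371.64829954431775, 'cx': 320.3390696818369, 'cy': 237.39423434090583, 'R': array([[ 9.97435727e-01,  7.15657145e-02,  5.65149257e-04],
       [ 6.93440668e-02, -9.68364840e-01,  2.39710111e-01],
       [ 1.77022961e-02, -2.39056239e-01, -9.70844345e-01]]), 't': array([-537.79697776, -291.70365445,  312.21484522])}
```

View pics/w3.png

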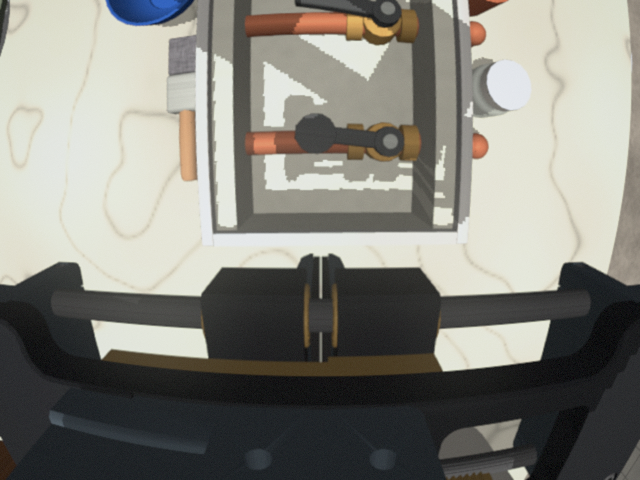

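View pics/t3.png

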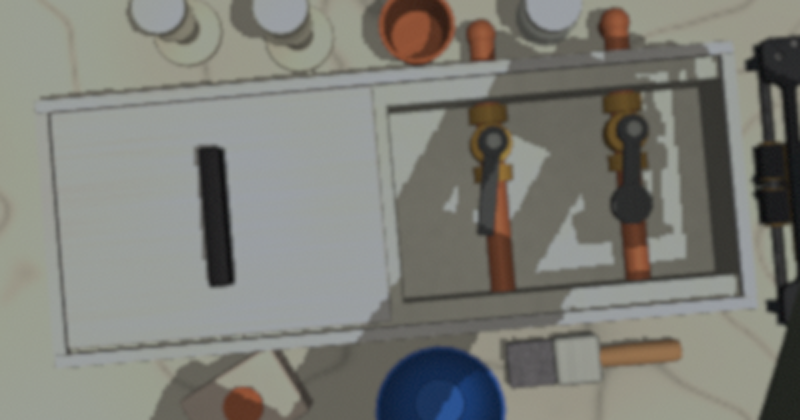

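The cover is home on the deck side (rib at crop px 215,215; its left edge touches the end stop) and the hatch is fully open. The tagged valve is the one at y -200. In the wrist view its head is at (316,133) and its hub at (389,142); in the top crop they are at (631,204) and (632,129).

Run:
```python
from h import *
np.set_printoptions(precision=1,suppress=True)
for n,p,z in [("head",(316,133),70),("hub",(389,142),70),("cornL",(202,245),98),("cornR",(467,242),98)]: print(n,ray("wrist",*p,z,{'fx':371.648,'fy':371.648,'cx':320.339,'cy':237.394,'R':np.array([[0.997435727,0.0715657145,0.000565],[0.0693440668,-0.96836484,0.239710111],[0.0177022961,-0.239056239,-0.970844345]]),'t':np.array([-537.797,-291.7037,312.2148])}))
for n,p,z in [("head",(631,204),70),("hub",(633,129),70),("rib",(215,216),123)]: print("top",n,ray("top",120+p[0]/2,140+p[1]/2,z))
c,s=np.cos(.0725),np.sin(.0725);R=np.array([[c,-s],[s,c]]);t=[544.4,29.9]
for p in [(45,-200),(45-61,-200),(107,-280),(-107,-280)]:print(p,R@p+t)
```

```text
head [ 547.  -157.8   70. ]
hub [ 606.8 -160.    70. ]
cornL [ 462.9 -250.1   98. ]
cornR [ 674.6 -232.5   98. ]
top head [ 543.6 -161.3   70. ]
top hub [ 605.  -163.6   70. ]
top rib [535.2 170.3 123. ]
(45, -200) [ 603.8 -166.3]
(-16, -200) [ 542.9 -170.7]
(107, -280) [ 671.4 -241.6]
(-107, -280) [ 458.  -257.1]
```

```bash
python3 - <<'E'
from h import *
np.set_printoptions(precision=1,suppress=True)
h=np.array([605.8,-161.8])
def tcp(th,d,r=52):
    a=np.radians(184.15-th);u=np.array([np.cos(a),np.sin(a)]);tg=np.array([u[1],-u[0]])
    return h+r*u-d*tg
p=tcp(0,46);print("start",p,94.15)
for th,d in [(0,38)]+[(t,33) for t in range(6,97,6)]:
    q=tcp(th,d);print(th,q,(q-p).round(1));p=q
E
python3 -m jog '[{"dx":0,"dy":0.025,"dz":-0.04,"wx":0,"wy":0,"wz":0,"grip":1},{"dx":-0.002,"dy":0.005,"dz":-0.04,"wx":0,"wy":0,"wz":0,"grip":1},{"dx":0,"dy":0,"dz":0,"wx":0,"wy":0,"wz":0,"grip":1}]'
```

```text
start [ 557.3 -211.4] 94.15
0 [ 556.7 -203.5] [-0.6  8. ]
6 [ 552.8 -193.1] [-3.9 10.4]
12 [ 549.8 -187.4] [-3.   5.7]
18 [ 547.4 -181.4] [-2.4  6. ]
24 [ 545.7 -175.2] [-1.7  6.2]
30 [ 544.6 -168.8] [-1.1  6.4]
36 [ 544.2 -162.4] [-0.4  6.4]
42 [ 544.5 -156. ] [0.3 6.4]
48 [ 545.4 -149.6] [0.9 6.4]
54 [ 547.  -143.3] [1.6 6.2]
60 [ 549.3 -137.3] [2.3 6. ]
66 [ 552.2 -131.5] [2.9 5.8]
72 [ 555.6 -126.1] [3.5 5.4]
78 [ 559.6 -121. ] [4. 5.]
84 [ 564.2 -116.4] [4.5 4.6]
90 [ 569.1 -112.3] [5.  4.1]
96 [ 574.5 -108.8] [5.4 3.6]
time_s: 8.8
ee_pos: [549.8, -203.6, 119.2]
ee_rot: [-179.4, -0.4, 94.4]
force: [-0.9, -0.3, -0.6]
gripper_width: 0.9
```

```bash
python3 -m jog '[{"dx":0.004,"dy":-0.004,"dz":0,"wx":0,"wy":0,"wz":0,"grip":1},{"dx":0,"dy":0,"dz":0,"wx":0,"wy":0,"wz":0,"grip":1},{"dx":0,"dy":0,"dz":0,"wx":0,"wy":0,"wz":0,"grip":1}]'
python3 -m jog '[{"dx":0,"dy":0,"dz":-0.02,"wx":0,"wy":0,"wz":0,"grip":1},{"dx":0,"dy":0,"dz":-0.02,"wx":0,"wy":0,"wz":0,"grip":1},{"dx":0,"dy":0,"dz":-0.01,"wx":0,"wy":0,"wz":0,"grip":1},{"dx":0,"dy":0,"dz":0,"wx":0,"wy":0,"wz":0,"grip":1}]'
```

```text
time_s: 9.1
ee_pos: [559.4, -212.7, 126.3]
ee_rot: [179.8, 0.1, 94.2]
force: [0.6, 0.5, -0.8]
gripper_width: 0.6
time_s: 9.5
ee_pos: [557.3, -211.9, 73.4]
ee_rot: [-179.9, -0.0, 94.2]
force: [-0.0, -0.4, 0.1]
gripper_width: 0.5
```

Run:
```python
from workcell import env
import cv2
s=env.state();print(s['ee_pos'],s['ee_rot'],s['force'])
cv2.imwrite("pics/w4.png",env.grab_frame("wrist")[:,:,::-1])
```

```text
[ 557.27855938 -211.92239369   73.44805925] [-1.79925785e+02 -4.25572246e-02  9.42153256e+01] [-0.02295931 -0.42620339  0.09088644]
```

View pics/w4.png

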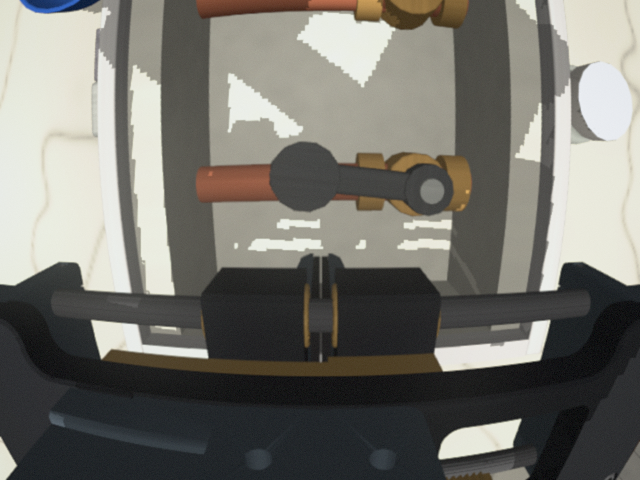

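The shut fingers are down in the hatch, behind the tagged head (304,176), with room to the walls. I'll lower them to z≈57 and sweep the arc, turning the tool with the lever.

```bash
python3 -m jog '[{"dx":0,"dy":0,"dz":-0.01,"wx":0,"wy":0,"wz":0,"grip":1},{"dx":0,"dy":0,"dz":-0.006,"wx":0,"wy":0,"wz":0,"grip":1},{"dx":-0.0006,"dy":0.008,"dz":0,"wx":0,"wy":0,"wz":0,"grip":1},{"dx":0,"dy":0,"dz":0,"wx":0,"wy":0,"wz":0,"grip":1}]'
python3 -m jog '[{"dx":-0.002,"dy":0.0054,"dz":0,"wx":0,"wy":0,"wz":-0.0524,"grip":1},{"dx":-0.002,"dy":0.005,"dz":0,"wx":0,"wy":0,"wz":-0.0524,"grip":1},{"dx":-0.003,"dy":0.0057,"dz":0,"wx":0,"wy":0,"wz":-0.1047,"grip":1},{"dx":-0.0024,"dy":0.006,"dz":0,"wx":0,"wy":0,"wz":-0.1047,"grip":1},{"dx":-0.0017,"dy":0.0062,"dz":0,"wx":0,"wy":0,"wz":-0.1047,"grip":1},{"dx":-0.0011,"dy":0.0064,"dz":0,"wx":0,"wy":0,"wz":-0.1047,"grip":1},{"dx":0,"dy":0,"dz":0,"wx":0,"wy":0,"wz":0,"grip":1}]'
```

```text
time_s: 9.95
ee_pos: [556.8, -202.9, 57.9]
ee_rot: [-180.0, -0.0, 94.3]
force: [0.0, 0.0, -0.3]
gripper_width: 0.7
time_s: 10.65
ee_pos: [544.8, -168.7, 58.4]
ee_rot: [180.0, 0.0, 64.3]
force: [-0.5, -0.6, 0.8]
gripper_width: 0.4
```

```bash
python3 -m jog '[{"dx":-0.0004,"dy":0.0064,"dz":0,"wx":0,"wy":0,"wz":-0.1047,"grip":1},{"dx":0.0003,"dy":0.0064,"dz":0,"wx":0,"wy":0,"wz":-0.1047,"grip":1},{"dx":0.0009,"dy":0.0064,"dz":0,"wx":0,"wy":0,"wz":-0.1047,"grip":1},{"dx":0.0016,"dy":0.0062,"dz":0,"wx":0,"wy":0,"wz":-0.1047,"grip":1},{"dx":0.0023,"dy":0.006,"dz":0,"wx":0,"wy":0,"wz":-0.1047,"grip":1}]'
python3 - <<'E'
from workcell import env
import cv2
cv2.imwrite("pics/w5.png",env.grab_frame("wrist")[:,:,::-1])
E
```

```text
time_s: 11.15
ee_pos: [548.5, -137.6, 58.1]
ee_rot: [-179.9, 0.1, 34.2]
force: [-2.1, -0.2, 2.0]
gripper_width: 0.2
```

View pics/w5.png

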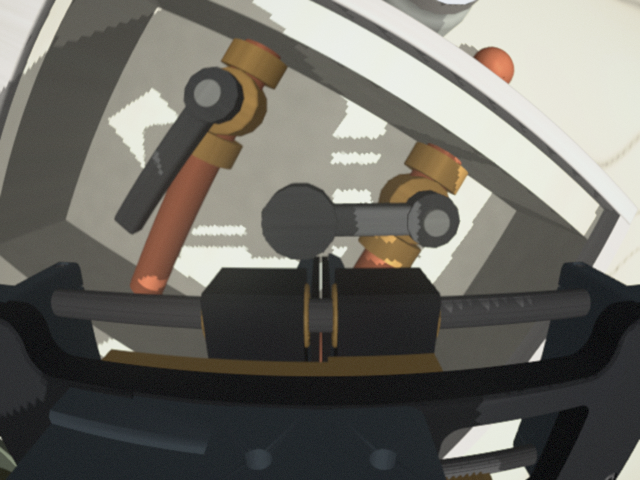

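The lever is following, with its head (299,220) against the fingers at about 60° and the plain lever untouched. I'll continue to the stop.

```bash
python3 -m jog '[{"dx":0.0029,"dy":0.0058,"dz":0,"wx":0,"wy":0,"wz":-0.1047,"grip":1},{"dx":0.0035,"dy":0.0054,"dz":0,"wx":0,"wy":0,"wz":-0.1047,"grip":1},{"dx":0.004,"dy":0.005,"dz":0,"wx":0,"wy":0,"wz":-0.1047,"grip":1},{"dx":0.0023,"dy":0.0023,"dz":0,"wx":0,"wy":0,"wz":-0.0524,"grip":1},{"dx":0.0022,"dy":0.0023,"dz":0,"wx":0,"wy":0,"wz":-0.0524,"grip":1},{"dx":0.0025,"dy":0.002,"dz":0,"wx":0,"wy":0,"wz":-0.0524,"grip":1},{"dx":0.0025,"dy":0.002,"dz":0,"wx":0,"wy":0,"wz":-0.0524,"grip":1},{"dx":0,"dy":0,"dz":0,"wx":0,"wy":0,"wz":0,"grip":1}]'
python3 -m jog '[{"dx":0.002,"dy":0,"dz":0,"wx":0,"wy":0,"wz":0,"grip":1},{"dx":0,"dy":0,"dz":0,"wx":0,"wy":0,"wz":0,"grip":1}]'
```

```text
time_s: 12.0
ee_pos: [568.5, -112.4, 57.7]
ee_rot: [-179.9, 0.1, 4.4]
force: [-2.1, 1.3, 0.7]
gripper_width: 0.7
time_s: 12.2
ee_pos: [568.7, -112.4, 57.7]
ee_rot: [-179.9, 0.4, 4.4]
force: [-7.2, 1.3, 4.0]
gripper_width: 0.5
```

Force is rising without motion, which is the stop. I'll press a little more to confirm.

```bash
python3 -m jog '[{"dx":0.003,"dy":0,"dz":0,"wx":0,"wy":0,"wz":0,"grip":1},{"dx":0,"dy":0,"dz":0,"wx":0,"wy":0,"wz":0,"grip":1}]'
python3 -m jog '[{"dx":0.002,"dy":0,"dz":0,"wx":0,"wy":0,"wz":0,"grip":1},{"dx":0,"dy":0,"dz":0,"wx":0,"wy":0,"wz":0,"grip":1}]'
```

```text
time_s: 12.4
ee_pos: [568.9, -112.4, 57.6]
ee_rot: [-179.8, 0.7, 4.5]
force: [-12.5, 1.7, 9.1]
gripper_width: 0.6
time_s: 12.6
ee_pos: [569.1, -112.4, 57.6]
ee_rot: [-179.8, 0.9, 4.5]
force: [-17.0, 1.6, 11.3]
gripper_width: 0.3
```

Hard stop confirmed (17 N, no motion). I'll back off, lift and look.

```bash
python3 -m jog '[{"dx":-0.012,"dy":0,"dz":0,"wx":0,"wy":0,"wz":0,"grip":1},{"dx":-0.008,"dy":0,"dz":0,"wx":0,"wy":0,"wz":0,"grip":1},{"dx":0,"dy":0,"dz":0.03,"wx":0,"wy":0,"wz":0,"grip":1},{"dx":0,"dy":0,"dz":0.04,"wx":0,"wy":0,"wz":0,"grip":1},{"dx":0,"dy":0,"dz":0.045,"wx":0,"wy":0,"wz":0,"grip":1},{"dx":0,"dy":0,"dz":0.045,"wx":0,"wy":0,"wz":0,"grip":1},{"dx":0,"dy":0,"dz":0.03,"wx":0,"wy":0,"wz":0,"grip":1},{"dx":-0.04,"dy":0,"dz":0,"wx":0,"wy":0,"wz":0,"grip":1},{"dx":-0.04,"dy":0,"dz":0,"wx":0,"wy":0,"wz":0,"grip":1},{"dx":-0.04,"dy":0,"dz":0,"wx":0,"wy":0,"wz":0,"grip":1}]'
python3 -m jog '[{"dx":-0.04,"dy":0,"dz":0,"wx":0,"wy":0,"wz":0,"grip":1},{"dx":-0.04,"dy":0,"dz":0,"wx":0,"wy":0,"wz":0,"grip":1},{"dx":-0.03,"dy":0,"dz":0,"wx":0,"wy":0,"wz":0,"grip":1},{"dx":0,"dy":0,"dz":0,"wx":0,"wy":0,"wz":0,"grip":1},{"dx":0,"dy":0,"dz":0,"wx":0,"wy":0,"wz":0,"grip":1}]'
python3 - <<'E'
from workcell import env
import cv2
t=env.grab_frame("top")[:,:,::-1]
cv2.imwrite("pics/t6.png",cv2.resize(t[110:380,120:520],(800,540),interpolation=cv2.INTER_CUBIC))
E
```

```text
time_s: 13.6
ee_pos: [436.0, -113.2, 248.3]
ee_rot: [179.9, -0.2, 4.3]
force: [-0.3, -0.3, -0.3]
gripper_width: 0.5
time_s: 14.1
ee_pos: [327.2, -113.4, 248.7]
ee_rot: [179.9, -0.2, 4.2]
force: [-1.0, 0.2, -0.4]
gripper_width: 0.3
```

View pics/t6.png

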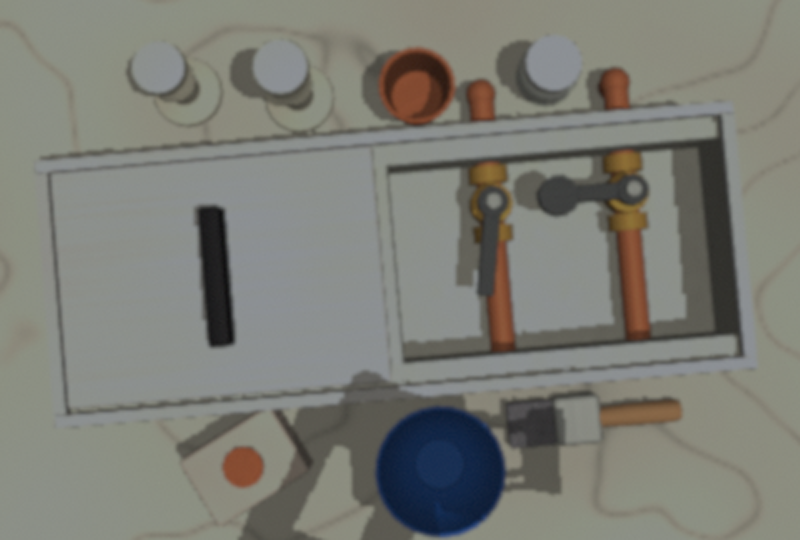

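The final view shows the tagged lever running from hub (634,189) to head (557,195), parallel to the box's long side. The cover is still home, and the plain lever and bystanders are where they were.

```bash
python3 -c "
from workcell import env
print(env.job_done())"
```

```text
the job is handed in; nothing more can be done
None
```

The cover is home at its stop with the hatch fully open, and the tagged valve (the one at y -200) is shut at its stop. I handed the job in at about 14 s.

- **Cover:** I pushed the rib with the fingers half open. It slid at about 5–6 N, and at the stop the force rose to 18 N with no more motion.
- **Lever:** I pushed the round head through its arc with the fingers shut. At the hard stop the force rose to 17 N while the tool moved less than 1 mm.
- **Last check:** In the final top picture the cover is still home and the tagged lever lies parallel to the box's long side. The plain lever and everything around the box look unmoved, and the arm is clear with about zero force.
- **Disagreements:** My top-view fit of the box corners was off by up to about 5 mm. The top and wrist cameras differed by 3–4 mm on the hub and head, and by about 8 mm on the end of the box. I used the average for the hub and head, and found both stops by force.

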